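Check the luminance of an illuminated near-vision chart

ROBOT

A 7-joint arm with a two-finger parallel gripper is mounted at the origin on the work surface. World frame = base frame: x ahead of the robot, y to its left, z up, the work surface at z = 0. Lengths are in m, angles in rad, forces in N, time in s.
With the tool pointing down it reaches from about 0.425 to 0.875 m from the base axis. Payload 4.7 kg.
Tool frame: the origin (TCP) lies at the very end of the fingers, on their centre line; the grasp point (between the pads) lies 19 mm behind it; z points along the fingers, y is the line along which they close (so a half turn about z gives the same grasp; the last joint's range is limited). The gripper opens to 87 mm and grips with 3 to 60 N. Pads are 19 mm wide; open, the fingers measure 117 mm over their backs; the gripper's body (75 mm by 190 mm) begins 51 mm behind the grasp point.
Start: joints at [1.287, 0.321, -0.07, 1.45, 0.023, 1.371, -0.057], TCP at [0.191, -0.621, 0.223] pointing down, gripper open.
Joint ranges: [-2.86, 2.86], [-0.3, 2.09], [-1.38, 1.24], [0.06, 2.45], [-1.56, 4.7], [0.09, 2.05], [-2.69, 2.69]. Speed limits (rad/s): [2.57, 2.57, 3.14, 3.14, 3.14, 3.14, 3.14].

INTERFACE

Orientations are given as a rotation vector (axis times angle).
In Python, from bench import ctrl, imaging, ticket gives the robot as it stands.
- The arm moves only by the tool jog_arm, never from a script. Its argument "rows" is text: rows parted by semicolons, each of 7 numbers parted by spaces: the shift along the tool's x, y, z in cm, then the turn, a rotation vector about the tool's x, y, z in rad, then the closure, from -1 (fully open) to 1 (shut), so that 0 is half open. A call has 1 to 5 rows; each row shifts and turns the commanded pose from where the row before left it, along the tool's axes as they then stand; what a row does not reach is not made up. A row lasts 1/8 s, in which the tool goes at most 62.5 mm and 10.7 degrees, less where a joint would pass 70% of its speed; a pose out of reach is approached as far as the arm can. A call with a gripper value outside its range is refused whole. The fingers move at their own pace and stop on an object; "force" is the grip in N (left out, the last holds). Time passes only in rows, so rows that do not move let the fingers close. It gives the time, the measured TCP pose, the force, the opening and the grip force at its end, in the units of the state.
- ctrl.get_state(): the state, without advancing time (a new reading comes with each control period).
- imaging.get_image(name): name is "scene" or "top" or "wrist"; returns a dict with "img" (480x640x3 uint8, blue, green, red), "vertical_fov" (degrees; the focal length in pixels is half the picture's height over the tangent of half this angle, whatever the lens; pixels are square), "cx", "cy" (the principal point, pixels), "k1" (the pictures are not rectified: a ray, as slopes to the right and down, at radius r is drawn at 1 + k1 r^2 times it, then the intrinsics apply), "origin" and "orientation" of the camera in the world. Camera axes: x right, y down, z forward; pixel columns grow to the right and rows downward; lengths in m; the calibration is good to about 2 mm. A picture is of the moment at which its call begins. There is no depth.
- ticket.close_job(): hands the job in; it is judged then, once.
The state is a dict: "time": time; "joint_positions": joint angles; "qd": joint speeds; "joint_torque": joint torques, N m; "position": TCP position; "tool_rot": TCP orientation; "ft_force": force on the tool from outside, world axes, zero at the start; "torque": the same for the moment, N m; "grip_width": opening from 0.0 (shut) to 1.0 (fully open); "grip_force": force on a finger pad.
Only numpy, scipy, OpenCV 4.12 (cv2) and the standard library are available. Lean on these libraries where they do the work, as an engineer would, in place of code of your own. Each camera call takes 0.05 s, during which the arm holds its last target. There are 200 camera calls.

TASK

Set the dimmer lever of the sloping light panel so that its red pointer is in the green band, then lift the hand-held luminance meter out of its charging cradle and hold its sprung rubber hood flat and square on the blue ring in the middle of the panel, pressing lightly so that the hood is part-way compressed and not bottomed. Let only the hood touch the panel and leave the other things on the table alone. Finish while still holding the meter there: do not put it down or let go.

Things in the scene. Friction and masses are not known exactly. Their poses are not given: they have to be found in the camera images.
- dimmer (a joint): angle of the dimmer lever (rad): 0 when the lever stands upright, positive when it leans away from the robot (towards +x of lightbox), stops at -0.75 and 0.75. The green band on the grey quadrant dome runs from -0.35 to -0.15, its middle at -0.25; the black scale lines are 0.25 apart. The lever stays where it is left; about 1.6 N at the grip moves it.
- dimmer_grip (a point): middle of the black barrel grip of the dimmer lever, 74 mm from the hinge axis. The barrel is 22 mm in diameter and 38 mm long (55 to 93 mm from the axis), on a thin steel stem that carries the red pointer. Its frame's z runs along the lever outwards, y along the hinge axis.
- dimmer_hinge (a point): point on the hinge axis of the dimmer lever, which is the y axis of lightbox, level with the top of the white console (55 mm above the table). The fixed grey dome round it has a radius of 36 mm and is 36 mm wide along y. The console is 150 mm along x and 80 mm along y, centred under this point.
- lightbox: the whole stand, fixed to the table: aluminium foot plate, sloping light panel and, to its right (-y), the white console with the dimmer. Origin on the table under the middle of the panel; x points away from the robot side up the slope, z up. It is set down anew each time, turned by up to 0.2 rad.
- panel: the sloping light panel, 220 mm up the slope by 300 mm wide by 28 mm thick, a flat white face in an aluminium frame flush with it. Origin on the face at the centre of the blue ring (outer diameter 50 mm, inner 43 mm, with a blue dot at the centre), 82 mm above the table. z is the outward normal of the face, 18 degrees from vertical, leaning towards the robot side; x points up the slope, y to the left.
- cradle: navy charging cradle fixed to the table: foot 90 x 84 x 10 mm, upright socket 46 x 56 mm outside, rim 64 mm above the table. Origin at the centre of its underside. The meter stands in it hood down and lifts straight up; its case sits 22 mm deep with 2 mm of play.
- meter: the luminance meter, a grey upright case 30 mm (x) by 40 mm (y) by 84 mm (z) with an orange top and a dark display on its -x side, about 0.2 kg. Origin on its axis at the free end of the uncompressed hood, 30 mm below the bottom of the case; z runs up along its axis. In the cradle the origin is 12 mm above the table and its axes follow the cradle's. Grip it across the 40 mm sides (along y).
- meter_mid (a point): centre of the meter's case, on its axis, 72 mm from the uncompressed hood's face and 42 mm below the orange top; axes as meter. In the cradle the case is clear of the rim from 20 mm below this point upwards.
- hood_face (a point): centre of the flat contact face of the black rubber hood, 28 mm in diameter, at the lower end of the meter; z points up along the meter's axis. It moves up with the hood when compressed.
- hood (a joint): how far the hood is pushed in (m): 0 free, 0.010 bottomed. It springs back; the force is 1 N at 0 and rises 0.5 N per mm to 6 N at 0.010.
- sanitiser: clear pump bottle with a white pump, 60 mm in diameter, 147 mm tall, standing; origin at the centre of its underside. It is near the cradle; which of the two is nearer the robot changes.
- model_eye: model of an eye: white ball 48 mm in diameter on a black stem and round foot (64 mm), 100 mm tall; origin at the centre of its underside. It stands left of the panel.
- specs_case: navy spectacle case 60 x 155 x 40 mm; origin at the centre of its underside.

How it is judged:
By the outcome, as a careful person would: the job done as asked, in the order asked, and still so for the second after the job is handed in, while the arm keeps its last pose, push and grip.
It also fails if it takes over 56 s, if anything falls off the work surface, if the arm or the gripper's body presses on something with over 40 N, if the wrist force passes 120 N, or if a joint passes its speed limit or range.

## Working session

There is one attempt and no reset: what is moved stays moved. The work goes in short steps, Python scripts to look and compute and a tool call to move; the robot and the scene stay as the last step left them, time stands still between calls to the robot, and variables do not carry over. Pictures are saved under pics/ and viewed, at most 10 in all, crops included, and the job is handed in when it is done.

Besides the shell and the picture viewer there is one more tool, called as name(argument=value, ...) on one line, values as JSON. jog_arm: Moves the arm, as the interface text tells. Its arguments: {"type":"object","properties":{"rows":{"type":"string"},"force":{"type":"number"}},"required":["rows"]}

```bash
ls; mkdir -p pics
python3 - <<'E'
from bench import ctrl, imaging
import cv2,json,numpy as np
print(ctrl.get_state())
for n in ("scene","top"):
    d=imaging.get_image(n); cv2.imwrite(f"pics/{n}0.png",d.pop("img")); print(n,d)
    json.dump({k:(np.array(v).tolist()) for k,v in d.items()},open(f"{n}0.json","w"))
E
```

```text
pics
{'time': 0.0, 'joint_positions': array([ 1.28711382,  0.32182529, -0.07008701,  1.4516374 ,  0.02259452,
        1.37079969, -0.05690394]), 'qd': array([-0.00132354, -0.00062899, -0.0008408 ,  0.00135599,  0.00233006,
        0.00032484,  0.0011501 ]), 'joint_torque': array([ 8.38671731e-04, -4.91281271e+01, -4.03451454e-01, -3.12525022e+01,
       -6.40631374e-02,  4.38586192e-02,  1.65721904e-04]), 'position': array([ 0.19050847, -0.62089209,  0.22147892]), 'tool_rot': array([-3.10500240e+00, -4.65797153e-01,  5.78606714e-04]), 'ft_force': array([ 0.0090923 ,  0.00495012, -1.15695235]), 'torque': array([0.04906805, 0.02524047, 0.01858489]), 'grip_force': 0.0, 'grip_width': 1.0027680924987026}
scene {'vertical_fov': 47.48882831048388, 'cx': 328.3200040776454, 'cy': 242.61390592404786, 'k1': -0.09651595689268933, 'origin': array([1.35938961, 0.49645799, 1.04014245]), 'orientation': array([-1.35118827, -2.19572393,  0.92453161])}
top {'vertical_fov': 49.48247966037217, 'cx': 324.6146187317724, 'cy': 240.72957608403374, 'k1': -0.06180378844401768, 'origin': array([0.27545714, 0.07312332, 1.22750945]), 'orientation': array([-2.10561708,  2.08548326, -0.24194112])}
```

View pics/scene0.png

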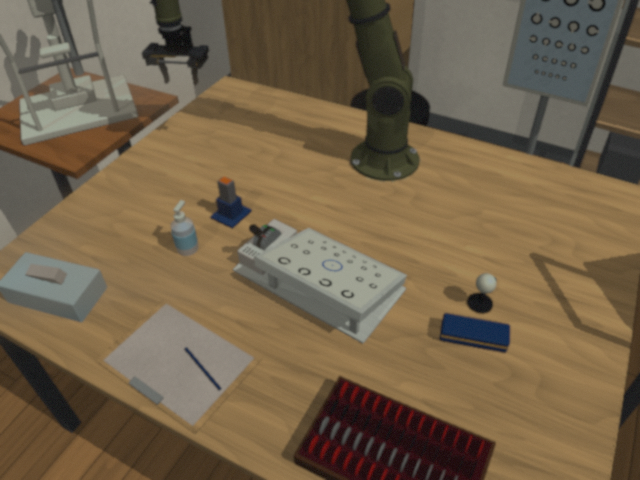

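View pics/top0.png

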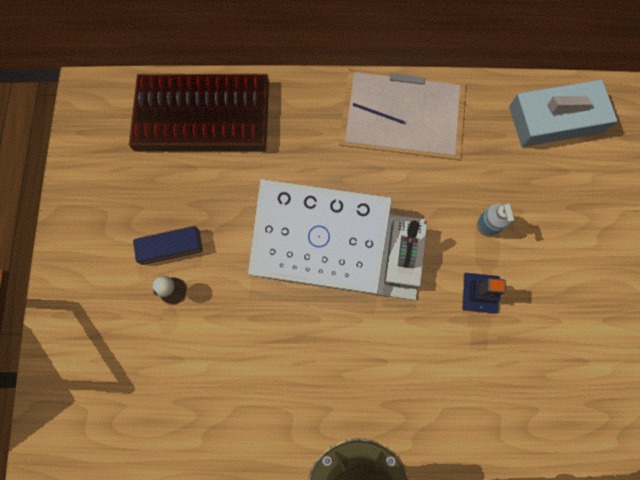

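The scene view shows the cradle with the meter at about (230,200), the panel ring at (332,265) and the lever at (262,235). In the top view the ring is at (318,237), the lever grip at (413,229) leaning away from the robot, and the cradle at (483,292). The bottle is on the far side of the cradle.

```bash
cat > h.py <<'E'
import numpy as np,json,cv2
from scipy.spatial.transform import Rotation as R
def cam(d):
    f=240/np.tan(np.radians(d["vertical_fov"])/2); return f,np.array(d["origin"]),R.from_rotvec(d["orientation"]).as_matrix()
def ray(d,u,v):
    f,o,M=cam(d); p=np.array([(u-d["cx"])/f,(v-d["cy"])/f]); s=p.copy()
    for _ in range(20): s=p/(1+d["k1"]*(s@s))
    r=M@np.array([*s,1]); return o,r/np.linalg.norm(r)
def atz(d,u,v,z):
    o,r=ray(d,u,v); return o+r*(z-o[2])/r[2]
def proj(d,P):
    f,o,M=cam(d); q=M.T@(np.array(P)-o); s=q[:2]/q[2]; s=s*(1+d["k1"]*(s@s)); return s*f+[d["cx"],d["cy"]]
def load(n): return json.load(open(n+".json"))
E
python3 - <<'E'
import cv2
a=cv2.imread("pics/top0.png")[170:330,240:520]; cv2.imwrite("pics/t0c.png",cv2.resize(a,(784,448),interpolation=cv2.INTER_CUBIC))
a=cv2.imread("pics/scene0.png")[165:335,200:420]; cv2.imwrite("pics/s0c.png",cv2.resize(a,None,fx=3.5,fy=3.5,interpolation=cv2.INTER_CUBIC))
E
```

```text
(no output)
```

View pics/t0c.png

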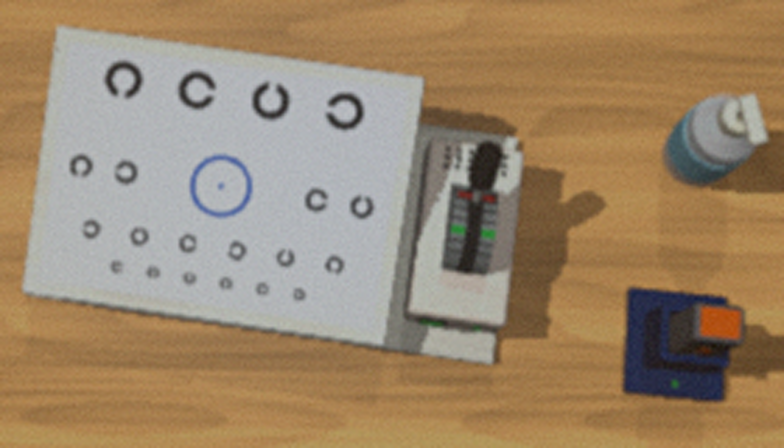

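View pics/s0c.png

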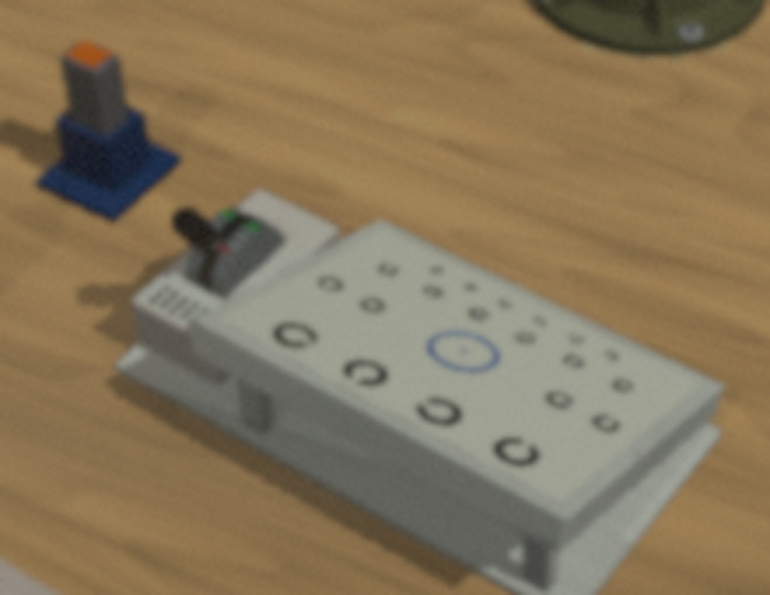

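Run:
```python
from h import *
from scipy.optimize import least_squares
T,S=load("top0"),load("scene0")
tp=lambda p:np.array(p)/2.8+[240,170]
sp=lambda p:np.array(p)/3.5+[200,165]
c,s=np.cos(np.radians(18)),np.sin(np.radians(18))
def Tw(x,L): return np.r_[x[:2],0]+R.from_euler('z',x[2]).apply(L)
pan=lambda u,v:[c*u,v,.082+s*u]
def run(obs,x0,name):
    f=lambda x:np.concatenate([proj(d,Tw(x,L(x) if callable(L) else L))-p for d,L,p in obs])
    r=least_squares(f,x0,loss="soft_l1"); print(name,r.x.round(4)); print(f(r.x).reshape(-1,2).round(1).tolist()); return r.x
C=[(.11,.15),(.11,-.15),(-.11,-.15),(-.11,.15),(0,0)]
o=[(T,pan(*a),tp(p)) for a,p in zip(C,[(57,28),(423,77),(388,347),(25,293),(220.5,186)])]
o+=[(S,pan(*a),sp(p)) for a,p in zip(C,[(562,520),(192,320),(380,221),(722,384),(463,351)])]
gr=lambda x:[x[3]+.074*np.sin(x[5]),x[4],.055+.074*np.cos(x[5])]
ge=lambda x:[x[3]+.093*np.sin(x[5]),x[4],.055+.093*np.cos(x[5])]
for a,p in zip([(.075,.04),(.075,-.04),(-.075,-.04),(-.075,.04)],[(427,140),(520,140),(503,325),(408,310)]):
    o.append((T,(lambda a:lambda x:[x[3]+a[0],x[4]+a[1],.055])(a),tp(p)))
o+=[(T,gr,tp((487,165))),(S,gr,sp((197,228)))]
x=run(o,[.6,.1,0,0,-.2,.4],"lightbox")
print("ring",Tw(x,[0,0,.082]),"hinge",Tw(x,[x[3],x[4],.055]),"grip",Tw(x,gr(x)))
hw=lambda a,b:[.045*a,.042*b,.01]
o=[(T,hw(*a),tp(p)) for a,p in zip([(1,1),(1,-1),(-1,-1),(-1,1)],[(628,289),(727,297),(722,400),(625,391)])]
tt=lambda a,b:[.015*a,.02*b,.126]
o+=[(T,tt(*a),tp(p)) for a,p in zip([(1,1),(1,-1),(-1,-1),(-1,1)],[(703,305),(743,306),(742,342),(699,340)])]
o+=[(S,hw(1,-1),sp((38,183))),(S,hw(1,1),sp((112,218))),(S,hw(-1,1),sp((180,158))),(S,tt(0,0),sp((90,54)))]
run(o,[.5,-.3,0],"cradle")
```

```text
lightbox [ 5.584e-01  9.270e-02 -1.358e-01  3.000e-04 -2.031e-01  5.217e-01]
[[-0.6, -0.9], [0.5, -0.2], [-1.2, -0.5], [-1.3, -0.1], [-0.0, -0.0], [1.2, -1.0], [-0.6, -0.7], [-1.1, -1.1], [-0.1, -0.7], [-0.6, -0.2], [0.1, -1.9], [0.8, 2.9], [0.2, -0.2], [-0.7, 0.2], [-1.7, 0.2], [-0.9, -0.2]]
ring [0.5583513  0.09267968 0.082     ] hinge [ 0.5311372  -0.10862346  0.055     ] grip [ 0.56767285 -0.11361506  0.11915785]
cradle [ 0.443  -0.2907 -0.0838]
[[-0.3, -0.9], [-0.6, -0.6], [0.4, 0.4], [-0.5, 0.5], [-3.5, -1.3], [0.6, 0.0], [0.7, 1.0], [-2.4, 0.0], [-1.9, -1.2], [-0.2, -0.8], [0.0, -1.8], [-0.9, -0.3]]
```

```bash
cat >> h.py <<'E'
from scipy.spatial.transform import Slerp
LB=-.1358; CR=-.0838
def Rt(yaw,tilt=0):  # tool x=frame x (tilted up by tilt), z down
    return R.from_euler('z',yaw)*R.from_euler('y',-tilt)*R.from_euler('x',np.pi)
def plan(pos,rot,n):
    from bench import ctrl
    s=ctrl.get_state(); p0=s["position"]; R0=R.from_rotvec(s["tool_rot"])
    Rs=Slerp([0,1],R.concatenate([R0,rot]))(np.linspace(0,1,n+1)); ps=np.linspace(p0,pos,n+1)
    print("t",round(s["time"],2),"F",s["ft_force"].round(2))
    for i in range(n):
        d=Rs[i].inv().apply(ps[i+1]-ps[i])*100; r=(Rs[i].inv()*Rs[i+1]).as_rotvec()
        print(d.round(2),r.round(3))
E
python3 - <<'E'
from h import *
plan([.5677,-.1136,.20],Rt(LB),14)
print(Rt(0,.3142).as_matrix().round(2))
T=load("top0")
for p,z in [((738,120),.14),((697,160),.1)]: print(atz(T,p[0]/2.8+240,p[1]/2.8+170,z))
E
```

```text
t 0.1 F [ 0.14  1.32 -0.12]
[ 3.64 -2.67  0.16] [-0.     0.     0.031]
[ 3.55 -2.78  0.16] [-0.     0.     0.031]
[ 3.47 -2.89  0.16] [-0.     0.     0.031]
[ 3.38 -3.    0.16] [-0.     0.     0.031]
[ 3.28 -3.1   0.16] [-0.     0.     0.031]
[ 3.18 -3.2   0.16] [-0.     0.     0.031]
[ 3.08 -3.3   0.16] [-0.     0.     0.031]
[ 2.98 -3.39  0.16] [-0.     0.     0.031]
[ 2.87 -3.48  0.16] [-0.     0.     0.031]
[ 2.76 -3.57  0.16] [-0.     0.     0.031]
[ 2.65 -3.66  0.16] [-0.     0.     0.031]
[ 2.54 -3.74  0.16] [-0.     0.     0.031]
[ 2.42 -3.81  0.15] [-0.     0.     0.031]
[ 2.3  -3.89  0.15] [-0.     0.     0.031]
[[ 0.95 -0.    0.31]
 [-0.   -1.   -0.  ]
 [ 0.31  0.   -0.95]]
[ 0.60094413 -0.31216093  0.14      ]
[ 0.57900636 -0.29050706  0.1       ]
```

jog_arm(rows="3.6 -2.7 0.16 0 0 0.031 -0.15; 3.55 -2.8 0.16 0 0 0.031 -0.15; 3.5 -2.9 0.16 0 0 0.031 -0.15; 3.4 -3 0.16 0 0 0.031 -0.15; 3.3 -3.1 0.16 0 0 0.031 -0.15", force=10)

```text
time: 0.72
position: [0.3263, -0.4382, 0.2141]
tool_rot: [-3.133, -0.223, 0.001]
ft_force: [1.0, 0.2, 0.3]
grip_width: 0.595
grip_force: 0.0
```

jog_arm(rows="3.2 -3.2 0.16 0 0 0.031 -0.15; 3.1 -3.3 0.16 0 0 0.031 -0.15; 3 -3.4 0.16 0 0 0.031 -0.15; 2.9 -3.5 0.16 0 0 0.031 -0.15; 2.75 -3.55 0.16 0 0 0.031 -0.15")

```text
time: 1.35
position: [0.4615, -0.2572, 0.2062]
tool_rot: [-3.142, 0.021, 0.001]
ft_force: [1.1, -0.0, -0.2]
grip_width: 0.575
grip_force: 0.0
```

jog_arm(rows="2.65 -3.65 0.16 0 0 0.031 -0.15; 2.55 -3.75 0.16 0 0 0.031 -0.15; 2.4 -3.8 0.16 0 0 0.031 -0.15; 2.3 -3.9 0.16 0 0 0.031 -0.15; 0 0 0 0 0 0 -0.15")

```text
time: 1.98
position: [0.5701, -0.1084, 0.1996]
tool_rot: [-3.132, 0.202, 0.001]
ft_force: [0.8, -0.4, -0.1]
grip_width: 0.578
grip_force: 0.0
```

Run:
```python
from h import *
from bench import imaging
d=imaging.get_image("wrist"); cv2.imwrite("pics/w1.png",d.pop("img")); json.dump({k:(np.array(v).tolist()) for k,v in d.items()},open("w1.json","w"))
plan([.5677,-.1136,.20],Rt(LB),1)
for P in ([.5677,-.1136,.119],[.5311,-.1086,.055],[.5771,-.1149,.1357]): print(proj(d,P))
```

```text
t 2.02 F [ 0.18 -0.03 -0.02]
[-0.11  0.23 -0.05] [-0.001  0.001  0.004]
[326.82426295 254.14451412]
[324.95927798 270.50038597]
[327.51659096 248.44624338]
```

View pics/w1.png

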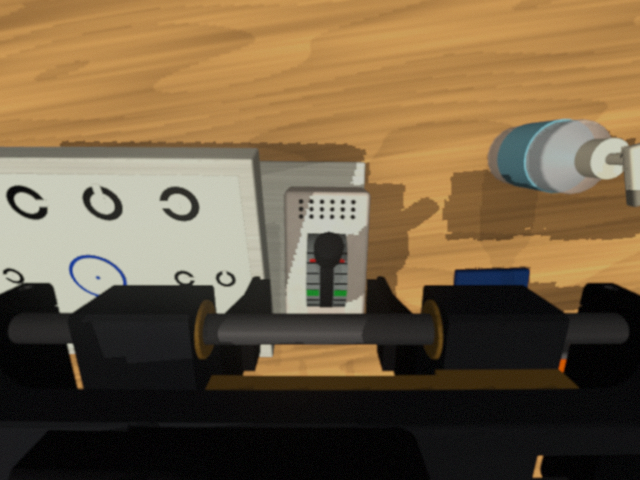

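The wrist view shows the lever grip's end at (328,245), against a predicted (327,248), with the fingers straddling it. The red pointer is at (311,262) and the green band at (327,293). Next I go down and grip.

jog_arm(rows="-0.1 0.23 3 0 0 0.004 -0.15; 0 0 3.5 0 0 0 -0.15; 0 0 3.4 0 0 0 -0.15; 0 0 0 0 0 0 1; 0 0 0 0 0 0 1", force=10)

```text
time: 2.65
position: [0.568, -0.1167, 0.1024]
tool_rot: [3.133, -0.222, 0.002]
ft_force: [0.5, -0.2, 0.8]
grip_width: 0.428
grip_force: 0.0
```

jog_arm(rows="0 0 0 0 0 0 1; 0 0 0 0 0 0 1; 0 0 0 0 0 0 1")

```text
time: 3.02
position: [0.5688, -0.1155, 0.1027]
tool_rot: [3.134, -0.22, 0.005]
ft_force: [1.2, 0.5, 4.9]
grip_width: 0.247
grip_force: 10.0
```

jog_arm(rows="-1.07 0 -0.5 0 0 0 1; -1.14 0 -0.33 0 0 0 1; -1.1 0 -0.14 0 0 0 1; -1.1 0 0.03 0 0 0 1; -1.1 0 0.19 0 0 0 1")

```text
time: 3.65
position: [0.5123, -0.1076, 0.1089]
tool_rot: [-3.134, 0.22, -0.0]
ft_force: [3.7, 1.7, 3.0]
grip_width: 0.252
grip_force: 10.0
```

jog_arm(rows="0 0 0 0 0 0 1; 0 0 0 0 0 0 1")

```text
time: 3.9
position: [0.5104, -0.1073, 0.1083]
tool_rot: [-3.134, 0.22, 0.008]
ft_force: [-3.0, 3.1, 9.2]
grip_width: 0.242
grip_force: 10.0
```

Run:
```python
from h import *
from bench import imaging,ctrl
s=ctrl.get_state()
g=s["position"]+R.from_rotvec(s["tool_rot"]).apply([0,0,-.019]); d=R.from_euler('z',-LB).apply(g-[.5311,-.1086,.055]); print(s["position"],s["tool_rot"],d,np.arctan2(d[0],d[2]))
d=imaging.get_image("scene"); a=d["img"][210:270,230:310]; b=imaging.get_image("top")["img"][205:285,365:445]
z=lambda i,w:cv2.resize(i,w,interpolation=cv2.INTER_CUBIC)
cv2.imwrite("pics/l2.png",np.hstack([z(a,(400,400)),z(b,(400,400))]))
```

```text
[ 0.51035132 -0.10727661  0.10830731] [-3.1335562   0.21979946  0.00810188] [-0.02063861 -0.00149757  0.07230706] -0.2780369518435899
```

View pics/l2.png

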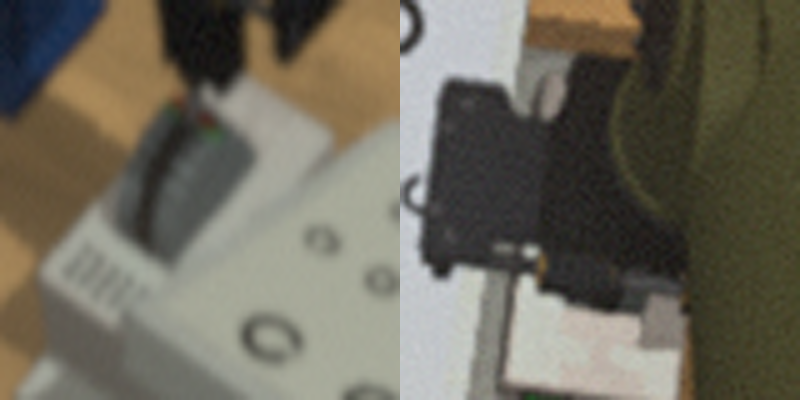

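The red pointer lies at the green marks, seen at about (180,102) and (207,118). Kinematics puts it at about -0.28, so I nudge it 2 mm back, release and rise.

jog_arm(rows="0.2 0 -0.05 0 0 0 1; 0 0 0 0 0 0 1; 0 0 0 0 0 0 -0.15; 0 0 0 0 0 0 -0.15; 0 0 0 0 0 0 -0.15")

```text
time: 4.62
position: [0.5139, -0.1086, 0.1084]
tool_rot: [3.134, -0.221, -0.003]
ft_force: [0.6, 0.6, -0.6]
grip_width: 0.504
grip_force: 0.0
```

jog_arm(rows="0 0 0 0 0 0 -0.15; 0 0 -2 0 0 0 -0.15; 0 0 -5 0 0 0 -0.15; -4 0 -5 0 0 0 -0.15; -4 0 0 0 0 0 -0.15")

```text
time: 5.25
position: [0.4384, -0.0972, 0.2319]
tool_rot: [3.132, -0.219, 0.011]
ft_force: [-0.3, 0.1, -0.0]
grip_width: 0.573
grip_force: 0.0
```

jog_arm(rows="0 0 0 0 0 0 -0.15; 0 0 0 0 0 0 -0.15")

```text
time: 5.5
position: [0.437, -0.0974, 0.2279]
tool_rot: [3.133, -0.22, 0.001]
ft_force: [0.4, -0.1, 0.6]
grip_width: 0.578
grip_force: 0.0
```

Run:
```python
from h import *
from bench import imaging,ctrl
d=imaging.get_image("wrist");H=[.5311,-.1086,.055]
for th in (0,-.15,-.25,-.35):
  for r,y in ((.036,.018),(.036,-.018),(.093,0)):
    print(th,r,y,proj(d,H+R.from_euler('z',LB).apply([r*np.sin(th),y,r*np.cos(th)])).round(0))
cv2.imwrite("pics/w3.png",d["img"])
plan([.443,-.2907,.2],Rt(CR),8)
```

```text
0 0.036 0.018 [295. 125.]
0 0.036 -0.018 [338. 125.]
0 0.093 0 [316. 119.]
-0.15 0.036 0.018 [296. 132.]
-0.15 0.036 -0.018 [338. 132.]
-0.15 0.093 0 [316. 141.]
-0.25 0.036 0.018 [296. 136.]
-0.25 0.036 -0.018 [338. 136.]
-0.25 0.093 0 [317. 154.]
-0.35 0.036 0.018 [296. 141.]
-0.35 0.036 -0.018 [338. 140.]
-0.35 0.093 0 [317. 167.]
t 5.55 F [-0.1   0.46 -0.48]
[0.41 2.38 0.35] [-0.    -0.    -0.007]
[0.39 2.39 0.35] [-0.    -0.    -0.007]
[0.38 2.39 0.35] [-0.    -0.    -0.007]
[0.36 2.39 0.35] [-0.    -0.    -0.007]
[0.34 2.39 0.35] [-0.    -0.    -0.007]
[0.33 2.4  0.35] [-0.    -0.    -0.007]
[0.31 2.4  0.35] [-0.    -0.    -0.007]
[0.29 2.4  0.35] [-0.    -0.    -0.007]
```

View pics/w3.png

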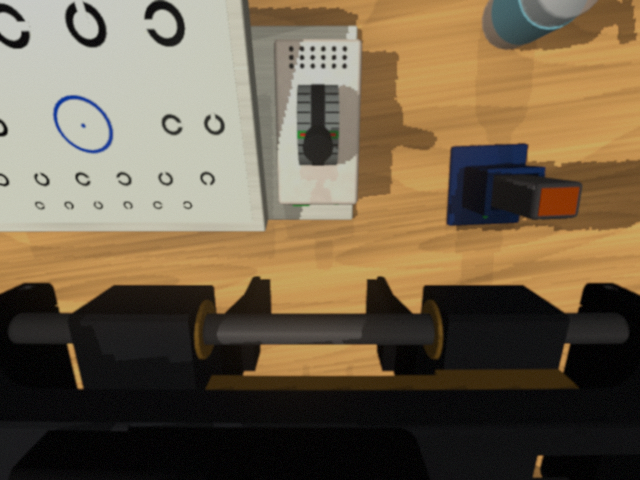

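The wrist view shows the red pointer at about (303,134) beside the green marks, and the grip's end at (317,155), which matches -0.25. I'll check colours and the meter's top numerically.

Run:
```python
from h import *
from bench import imaging,ctrl
d=imaging.get_image("wrist");im=d["img"].astype(int); b,g,r=im[...,0],im[...,1],im[...,2]
w=np.zeros(b.shape,bool); w[95:175,290:345]=1
for n,m in (("green",(g>r+35)&(g>b+35)&w),("red",(r>g+50)&(r>b+40)&w)):
    y,x=np.nonzero(m); print(n,[(k,x[y==k].min(),x[y==k].max(),len(x[y==k])) for k in np.unique(y)])
m=((r>150)&(b<60)&(g<110)&(r>g+60)); m[:150]=0;m[240:]=0;m[:,:520]=0
y,x=np.nonzero(m); print("orange",len(x),x.mean(),y.mean(),cv2.boxPoints(cv2.minAreaRect(np.c_[x,y].astype(np.float32))))
f=R.from_euler('z',CR)
for a in((1,1),(1,-1),(-1,-1),(-1,1),(0,0)): print(a,proj(d,np.array([.443,-.2907,.126])+f.apply([.015*a[0],.02*a[1],0])).round(1),proj(d,np.array([.443,-.2907,.01])+f.apply([.045*a[0],.042*a[1],0])).round(1))
m=(b>r+60)&(b>g+30); m[:,120:]=0; m[:80]=0;m[170:]=0; y,x=np.nonzero(m); print("ring",x.min(),x.max(),y.min(),y.max(), proj(d,[.5584,.0927,.082]), atz(d,(x.min()+x.max())/2,(y.min()+y.max())/2,.082))
```

```text
green [(np.int64(131), np.int64(298), np.int64(306), 9), (np.int64(132), np.int64(297), np.int64(337), 6), (np.int64(133), np.int64(297), np.int64(337), 4), (np.int64(134), np.int64(297), np.int64(337), 4), (np.int64(135), np.int64(297), np.int64(337), 4), (np.int64(136), np.int64(298), np.int64(337), 3), (np.int64(137), np.int64(298), np.int64(337), 8), (np.int64(138), np.int64(298), np.int64(304), 7)]
red [(np.int64(133), np.int64(302), np.int64(303), 2), (np.int64(134), np.int64(301), np.int64(334), 8), (np.int64(135), np.int64(301), np.int64(334), 8)]
orange 0 nan nan [[0. 0.]
 [0. 0.]
 [0. 0.]
 [0. 0.]]
(1, 1) [535.4 187.1] [452.7 149. ]
(1, -1) [585.9 184.4] [529.3 144.8]
(-1, -1) [580.2 221.7] [520.9 225. ]
(-1, 1) [531.2 224.4] [449. 229.]
(0, 0) [558.2 204.6] [487.9 188.2]
ring 54 112 96 152 [ 86.004163   128.58271519] [0.56248182 0.09412656 0.082     ]<stdin>:8: RuntimeWarning: Mean of empty slice.
  ret = ret.dtype.type(ret / rcount)
```

jog_arm(rows="0.75 4.8 0.6 0 0 -0.014 -1; 0.75 4.8 0.6 0 0 -0.014 -1; 0.65 4.8 0.6 0 0 -0.014 -1; 0.65 4.75 0.6 0 0 -0.014 -1; 0 0 0 0 0 0 -1")

```text
time: 6.22
position: [0.4405, -0.2949, 0.2018]
tool_rot: [-3.137, 0.142, 0.004]
ft_force: [0.7, 0.5, 0.2]
grip_width: 0.982
grip_force: 0.0
```

jog_arm(rows="0 0 0 0 0 0 -1; 0 0 0 0 0 0 -1")

```text
time: 6.48
position: [0.4424, -0.2893, 0.2039]
tool_rot: [-3.139, 0.128, 0.0]
ft_force: [0.3, 0.1, -0.4]
grip_width: 0.998
grip_force: 0.0
```

Run:
```python
from h import *
from bench import imaging,ctrl
d=imaging.get_image("wrist"); cv2.imwrite("pics/w4.png",d["img"])
f=R.from_euler('z',CR)
for a in((1,1),(1,-1),(-1,-1),(-1,1)): print(a,proj(d,np.array([.443,-.2907,.126])+f.apply([.015*a[0],.02*a[1],0])).round(1),proj(d,np.array([.443,-.2907,.01])+f.apply([.045*a[0],.042*a[1],0])).round(1))
plan([.443,-.2907,.072],Rt(CR),4)
```

```text
(1, 1) [294.2 232.8] [280.4 178.3]
(1, -1) [348.4 232.8] [360.7 178.4]
(-1, -1) [347.4 271.1] [357.9 260. ]
(-1, 1) [294.9 271. ] [282.8 259.9]
t 6.53 F [0.54 1.15 0.17]
[0.02 0.03 3.3 ] [-0. -0.  0.]
[0.02 0.03 3.3 ] [-0. -0.  0.]
[0.02 0.03 3.3 ] [-0. -0.  0.]
[0.02 0.03 3.3 ] [-0. -0.  0.]
```

View pics/w4.png

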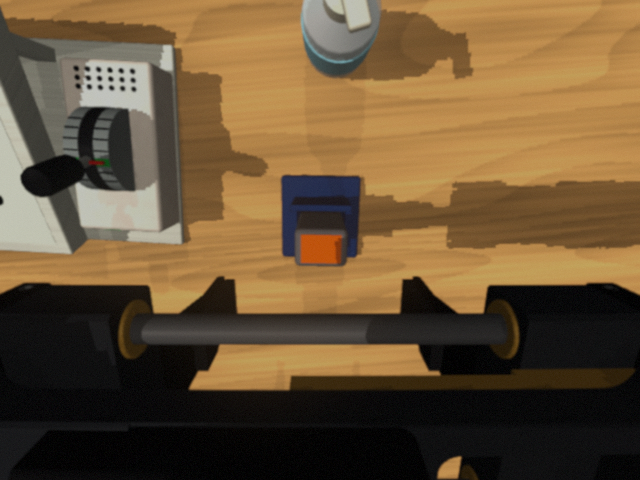

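The wrist view shows the meter's orange top centred at (321,248), squarely between the fingers and a few pixels further out than predicted. The sanitiser is well clear. Going down.

jog_arm(rows="0.1 0 3.3 0 0 0 -1; 0 0 3.3 0 0 0 -1; 0.05 0 3.3 0 0 0 -1; 0.05 0 3.2 0 0 0 -1; 0 0 0 0 0 0 -1")

```text
time: 7.15
position: [0.4422, -0.2889, 0.071]
tool_rot: [-3.136, 0.13, 0.006]
ft_force: [-0.1, -0.0, 0.5]
grip_width: 0.994
grip_force: 0.0
```

jog_arm(rows="0 0 0 0 0 0 1; 0 0 0 0 0 0 1; 0 0 0 0 0 0 1; 0 0 0 0 0 0 1; 0 0 0 0 0 0 1", force=25)

```text
time: 7.78
position: [0.4438, -0.291, 0.0732]
tool_rot: [3.139, -0.132, 0.0]
ft_force: [0.6, 0.2, -0.3]
grip_width: 0.517
grip_force: 0.0
```

jog_arm(rows="0 0 0 0 0 0 1; 0 0 0 0 0 0 1; 0 0 0 0 0 0 1")

```text
time: 8.15
position: [0.4437, -0.291, 0.073]
tool_rot: [3.139, -0.132, 0.0]
ft_force: [0.0, 0.4, 0.9]
grip_width: 0.46
grip_force: 24.9
```

jog_arm(rows="0 0 -1.5 0 0 0 1; 0 0 -2.5 0 0 0 1; 0 0 -5 0 0 0 1; 0 0 -5 0 0 0 1; 0 0 -5 0 0 0 1")

```text
time: 8.78
position: [0.4435, -0.2905, 0.2653]
tool_rot: [3.139, -0.132, 0.001]
ft_force: [0.8, -0.6, -0.9]
grip_width: 0.458
grip_force: 24.9
```

Run:
```python
from h import *
n=R.from_euler('z',LB).apply([-np.sin(np.pi/10),0,np.cos(np.pi/10)])
plan(np.array([.5584,.0927,.082])+n*(.061+.05)+[0,0,.03],Rt(LB,np.pi/10),10)
```

```text
t 8.78 F [ 0.75 -0.62 -0.91]
[ 0.48 -3.93  0.48] [-0.001  0.031  0.005]
[ 0.45 -3.94  0.49] [-0.001  0.031  0.005]
[ 0.41 -3.94  0.5 ] [-0.001  0.031  0.005]
[ 0.37 -3.94  0.51] [-0.001  0.031  0.005]
[ 0.34 -3.94  0.51] [-0.001  0.031  0.005]
[ 0.3  -3.94  0.52] [-0.001  0.031  0.005]
[ 0.26 -3.95  0.53] [-0.001  0.031  0.005]
[ 0.23 -3.95  0.53] [-0.001  0.031  0.005]
[ 0.19 -3.95  0.54] [-0.001  0.031  0.005]
[ 0.15 -3.95  0.54] [-0.001  0.031  0.005]
```

jog_arm(rows="0.48 -3.93 0.48 0 0.031 0.005 1; 0.45 -3.94 0.49 0 0.031 0.005 1; 0.41 -3.94 0.5 0 0.031 0.005 1; 0.37 -3.94 0.51 0 0.031 0.005 1; 0.34 -3.94 0.51 0 0.031 0.005 1")

```text
time: 9.4
position: [0.484, -0.0953, 0.2398]
tool_rot: [3.12, -0.17, 0.244]
ft_force: [-0.7, -0.4, -1.9]
grip_width: 0.457
grip_force: 24.9
```

jog_arm(rows="0.3 -3.94 0.52 0 0.031 0.005 1; 0.26 -3.95 0.53 0 0.031 0.005 1; 0.23 -3.95 0.53 0 0.031 0.005 1; 0.19 -3.95 0.54 0 0.031 0.005 1; 0.15 -3.95 0.54 0 0.031 0.005 1")

```text
time: 10.02
position: [0.5239, 0.0986, 0.2169]
tool_rot: [3.083, -0.208, 0.484]
ft_force: [1.3, 0.1, -1.6]
grip_width: 0.458
grip_force: 24.9
```

jog_arm(rows="0 0 0 0 0 0 1; 0 0 0 0 0 0 1")

```text
time: 10.28
position: [0.5239, 0.0967, 0.2167]
tool_rot: [3.083, -0.208, 0.482]
ft_force: [-0.5, -0.9, -1.8]
grip_width: 0.461
grip_force: 24.9
```

Run:
```python
from h import *
n=R.from_euler('z',LB).apply([-np.sin(np.pi/10),0,np.cos(np.pi/10)])
plan(np.array([.5584,.0927,.082])+n*(.061+.012),Rt(LB,np.pi/10),3)
```

```text
t 10.28 F [-0.46 -0.86 -1.78]
[-0.27 -0.01  2.2 ] [-0.002  0.002  0.   ]
[-0.28 -0.01  2.2 ] [-0.002  0.002  0.   ]
[-0.28 -0.02  2.19] [-0.002  0.002  0.   ]
```

jog_arm(rows="-0.27 0 2.2 -0.002 0.002 0 1; -0.28 0 2.2 -0.002 0.002 0 1; -0.28 0 2.2 -0.002 0.002 0 1; 0 0 0 0 0 0 1; 0 0 0 0 0 0 1")

```text
time: 10.9
position: [0.537, 0.0952, 0.1521]
tool_rot: [3.076, -0.211, 0.491]
ft_force: [-0.1, 0.1, -1.7]
grip_width: 0.458
grip_force: 24.9
```

Run:
```python
from h import *
from bench import imaging,ctrl
n=R.from_euler('z',LB).apply([-np.sin(np.pi/10),0,np.cos(np.pi/10)])
s=ctrl.get_state(); Rm=R.from_rotvec(s["tool_rot"])
S=imaging.get_image("scene"); a=S["img"][215:305,270:395]
W=imaging.get_image("wrist"); b=W["img"][150:330,160:460]
cv2.imwrite("pics/p5.png",np.vstack([cv2.resize(a,(500,360),interpolation=cv2.INTER_CUBIC),cv2.resize(b,(500,240))]))
hood=s["position"]+Rm.apply([0,0,.061]); print("hood",hood, "pred px",(proj(S,hood)-[270,215])*4)
print("ring pred",(proj(S,[.5584,.0927,.082])-[270,215])*4)
print("height over plane",(hood-[.5584,.0927,.082])@n)
plan(np.array([.5584,.0927,.082])+n*(.061-.005),Rt(LB,np.pi/10),4)
```

```text
hood [0.55588731 0.09277466 0.09409933] pred px [248.5148909  183.80578505]
ring pred [246.5422607  200.34990626]
height over plane 0.012279588614552691
t 11.0 F [-1.03  0.08 -2.44]
[-0.04  0.    0.44] [-0.    -0.001 -0.   ]
[-0.04  0.    0.44] [-0.    -0.001 -0.   ]
[-0.04  0.    0.44] [-0.    -0.001 -0.   ]
[-0.04  0.    0.44] [-0.    -0.001 -0.   ]
```

View pics/p5.png

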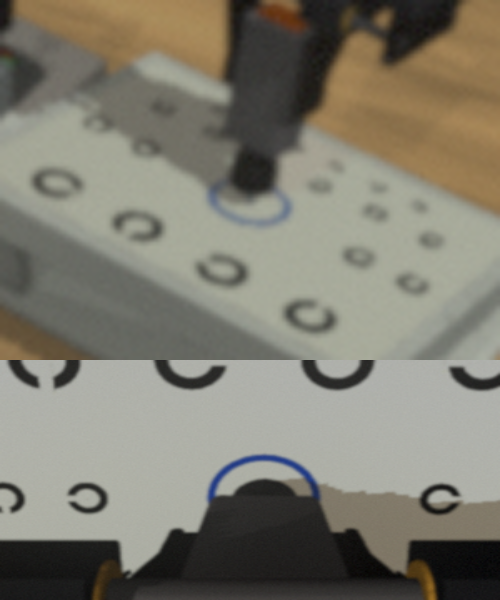

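The scene crop shows the ring centred at (250,202) and the hood face at about (253,186), which matches the predicted offset. In the wrist crop the hood is at x=265 and the ring at 264.5, so it is centred sideways. Now pressing in steps.

jog_arm(rows="-0.05 0 0.5 0 0 0 1; -0.05 0 0.4 0 0 0 1; -0.03 0 0.2 0 0 0 1; 0 0 0 0 0 0 1; 0 0 0 0 0 0 1")

```text
time: 11.62
position: [0.5387, 0.0958, 0.1403]
tool_rot: [3.077, -0.209, 0.49]
ft_force: [-0.2, -0.3, -1.9]
grip_width: 0.46
grip_force: 24.9
```

```bash
cat > c.py <<'E'
from h import *
from bench import imaging,ctrl
n=R.from_euler('z',LB).apply([-np.sin(np.pi/10),0,np.cos(np.pi/10)])
s=ctrl.get_state(); W=imaging.get_image("wrist"); Fs=[]
ring=np.array([.5584,.0927,.082]); Rm=R.from_rotvec(s["tool_rot"])
for _ in range(8): imaging.get_image("wrist"); Fs.append(ctrl.get_state()["ft_force"]@n)
h=s["position"]+Rm.apply([0,0,.061]); P=R.from_euler('z',LB)*R.from_euler('y',-np.pi/10)
print("hood in panel mm",(P.inv().apply(h-ring)*1000).round(1),"Fn",np.mean(Fs).round(2),np.round(Fs,1))
print("rot err",(P.inv()*Rm*R.from_euler('x',np.pi)).as_rotvec().round(3))
pr=lambda v:proj(W,v).round(1)
print("pred ring far in/out",pr(ring+P.apply([.0215,0,0])),pr(ring+P.apply([.025,0,0])),"hood far",pr(h+P.apply([.014,0,0])))
g=W["img"][:,310:328].mean(1).astype(int)[195:240]; print("col",g.tolist())
E
python3 c.py
```

```text
hood in panel mm [-0.8  0.5  0.6] Fn -1.95 [-1.1 -1.7 -1.9 -1.9 -1.8 -1.9 -2.9 -2.4]
rot err [ 0.002 -0.002 -0.   ]
pred ring far in/out [320.  229.2] [320.  224.2] hood far [319.3 241.1]
col [[168, 175, 173], [168, 175, 173], [167, 174, 173], [167, 174, 173], [167, 175, 173], [167, 174, 173], [167, 175, 173], [167, 174, 172], [167, 175, 173], [168, 175, 173], [167, 174, 173], [167, 175, 173], [167, 174, 172], [167, 174, 173], [166, 174, 172], [167, 174, 173], [167, 175, 173], [167, 174, 173], [167, 175, 172], [167, 175, 173], [167, 174, 172], [167, 175, 173], [166, 174, 172], [166, 174, 172], [165, 173, 171], [158, 155, 150], [144, 112, 101], [135, 73, 52], [132, 59, 34], [133, 62, 38], [137, 85, 67], [148, 129, 119], [160, 162, 158], [164, 173, 171], [165, 174, 172], [165, 173, 172], [165, 174, 172], [165, 174, 172], [164, 174, 172], [164, 173, 172], [164, 173, 171], [164, 173, 172], [161, 171, 170], [147, 157, 157], [111, 119, 119]]
```

jog_arm(rows="0.13 0.05 0 0 0 0 1; 0 0 0.2 0 0 0 1; 0 0 0.2 0 0 0 1; 0 0 0 0 0 0 1; 0 0 0 0 0 0 1")

```text
time: 12.7
position: [0.5414, 0.0948, 0.1372]
tool_rot: [3.076, -0.209, 0.491]
ft_force: [0.2, -1.1, -0.1]
grip_width: 0.457
grip_force: 24.9
```

```bash
python3 c.py
```

```text
hood in panel mm [ 0.9 -0.1 -3.2] Fn 0.85 [0.4 0.4 1.4 0.8 1.6 0.2 1.  1. ]
rot err [ 0.002 -0.002 -0.   ]
pred ring far in/out [319.2 233. ] [319.2 227.9] hood far [319.3 241.1]
col [[168, 175, 173], [168, 176, 173], [168, 175, 174], [168, 175, 173], [168, 175, 174], [167, 175, 173], [168, 175, 174], [168, 175, 174], [168, 175, 173], [167, 175, 173], [167, 175, 173], [168, 175, 174], [167, 175, 173], [168, 175, 173], [167, 175, 173], [167, 175, 173], [167, 175, 173], [167, 175, 173], [168, 175, 173], [168, 175, 173], [168, 175, 174], [167, 175, 173], [167, 174, 173], [167, 175, 173], [167, 174, 173], [167, 175, 173], [167, 174, 173], [166, 174, 173], [164, 169, 167], [154, 145, 139], [141, 100, 86], [134, 67, 45], [132, 59, 34], [133, 64, 40], [139, 93, 78], [152, 139, 131], [162, 166, 163], [165, 174, 171], [165, 174, 173], [165, 174, 172], [165, 174, 172], [165, 174, 172], [165, 174, 172], [163, 172, 171], [151, 160, 159]]
```

jog_arm(rows="0 0 0.15 0 0 0 1; 0 0 0 0 0 0 1; 0 0 0 0 0 0 1")

```text
time: 13.52
position: [0.5416, 0.0949, 0.1355]
tool_rot: [3.077, -0.209, 0.49]
ft_force: [0.2, -0.6, 0.5]
grip_width: 0.461
grip_force: 24.9
```

```bash
sed -i 's/\[195:240\]/[215:250]/; s/h+P.apply(\[.014,0,0\])/h+P.apply([.014,0,-(P.inv().apply(h-ring))[2]])/' c.py
cat >> c.py <<'E'
S=imaging.get_image("scene"); T=imaging.get_image("top")
z=lambda i:cv2.resize(i,(400,400),interpolation=cv2.INTER_CUBIC)
cv2.imwrite("pics/f6.png",np.hstack([cv2.resize(S["img"][195:295,230:390],(480,300),interpolation=cv2.INTER_CUBIC),cv2.resize(W["img"][170:290,250:390],(320,300),interpolation=cv2.INTER_CUBIC)]))
E
python3 c.py
```

```text
hood in panel mm [ 0.6  0.  -4.9] Fn 1.35 [1.2 1.4 1.5 1.6 1.  1.7 1.1 1.4]
rot err [ 0.002 -0.002 -0.   ]
pred ring far in/out [319.4 233. ] [319.4 227.9] hood far [319.3 243. ]
col [[167, 174, 173], [167, 175, 173], [168, 175, 173], [167, 175, 173], [167, 175, 173], [167, 175, 173], [166, 175, 173], [167, 175, 173], [164, 170, 167], [154, 145, 138], [141, 100, 85], [134, 67, 44], [132, 59, 34], [133, 63, 40], [139, 94, 78], [151, 139, 132], [161, 167, 164], [164, 173, 172], [165, 175, 173], [165, 174, 172], [165, 174, 173], [164, 174, 173], [164, 174, 172], [164, 174, 172], [158, 168, 166], [135, 145, 144], [96, 103, 104], [58, 62, 62], [39, 40, 40], [34, 35, 36], [34, 35, 36], [35, 36, 36], [33, 35, 35], [33, 35, 35], [32, 34, 34]]
```

View pics/f6.png

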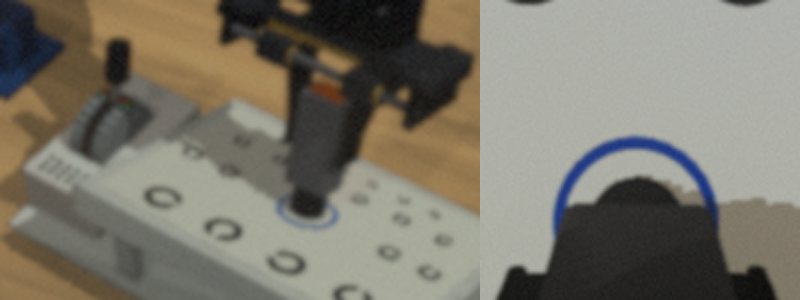

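The hood is centred in the ring: 11 px far gap measured against 10 px predicted, symmetric sideways. It is square to within 0.002 rad and pressed with about 3.3 N, or about 4.6 mm of hood travel. The lever is still in the green.

```bash
python3 -c "
from bench import ticket; print(ticket.close_job())"
```

```text
the job is handed in; nothing more can be done
None
```

The job is handed in, with no verdict returned: the dimmer pointer is in the middle of the green band, and the meter is still held square on the blue ring, hood about half compressed (about 4.6 mm of 10, estimated from the force).

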